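Catch the sample block off the ejector nest

ROBOT

A 6-joint arm with a two-finger parallel gripper is mounted at the origin on the work surface; the furniture and walls round the work are solid. World frame = base frame: x ahead of the robot, y to its left, z up, the work surface at z = 0. Lengths are in mm, angles in rad, forces in N, time in s.
With the tool pointing down it reaches from about 275 to 750 mm from the base axis. Payload 10.2 kg.
Tool frame: the origin (TCP) lies between the finger pads; the fingertips stand ctrl.tcp_to_tips ahead of it and the grasp point (between the pads) lies 5 mm behind it (ctrl.tcp_to_tips is the distance from the TCP to the fingertips, in mm); z points along the fingers, y is the line along which they close (so a half turn about z gives the same grasp; the last joint's range is limited). The gripper opens to 88 mm and grips with 3 to 60 N. Pads are 18 mm wide; open, the fingers measure 123 mm over their backs; the gripper's body (75 mm by 187 mm) begins 45 mm behind the grasp point.
Start: joints at [-1.35, 0.313, 1.498, -0, 1.331, -0.223], TCP at [225.41, -474.154, 252.72] pointing down, gripper open.
Joint ranges: [-2.94, 2.94], [-0.97, 2.17], [0.19, 2.56], [-1.23, 4.37], [0.02, 3.11], [-2.88, 2.88]. Speed limits (rad/s): [2.39, 2.39, 3.01, 3.14, 3.14, 3.14].

INTERFACE

Orientations are given as a rotation vector (axis times angle).
In Python, from rig import ctrl, eyes gives the robot as it stands (ctrl), with the cameras (eyes).
- The arm moves only by the shell command python3 shift.py FILE [OPENING] [FORCE], which reads ROWS from the file FILE. ROWS is a JSON list of rows, 1 to 5 of them, each an object with the fields xyz (a list: dx, dy, dz in mm), yaw (a turn about the tool's z in rad); a field left out counts as zero; each row shifts and turns the commanded pose from where the row before left it, along the tool's axes as they then stand; what a row does not reach is not made up. A row lasts 1/8 s, in which the tool goes at most 62.5 mm and 0.188 rad, less where a joint would pass 70% of its speed; a pose out of reach is approached as far as the arm can. OPENING is the finger opening in mm, set as the command begins (- or left out keeps the last). The fingers move at their own pace and stop on an object; FORCE is the grip in N (left out, the last holds). Time passes only in rows, so rows that do not move let the fingers close. It prints the time, the measured TCP pose, the force, the opening and the grip force at its end. Input that does not fit is refused with a message, and nothing moves.
- ctrl.get_state(): the state, without advancing time (a new reading comes with each control period).
- eyes.camera(name): name is "scene" or "top" or "wrist"; returns the picture (480x640x3 uint8, blue, green, red); there is no depth.
- eyes.camera_params(name): a dict with "mtx" (3x3 intrinsics, pixels), "R" (3x3) and "t" (3): a world point X has camera coordinates R X + t. Camera axes: x right, y down, z forward; pixel columns grow to the right and rows downward; lengths in mm; the calibration is good to about 2 mm. A picture is of the moment at which its call begins: read the wrist's pose just before it. camera_params takes no time and is no camera call; for the wrist camera it gives the pose at the moment of the call.
- ctrl.hand_in(): hands the job in; it is judged then, once.
The state is a dict: "time": time; "joints": joint angles; "dq": joint speeds; "effort": joint torques, N m; "ee_pos": TCP position; "tcp_rot": TCP orientation; "ft_force": force on the tool from outside, world axes, zero at the start; "wrist_torque": the same for the moment, N m; "finger_gap": finger opening in mm; "finger_force": force on a finger pad.
Only numpy, scipy, OpenCV 4.12 (cv2) and the standard library are available. Lean on these libraries where they do the work, as an engineer would, in place of code of your own. Each camera call takes 0.05 s, during which the arm holds its last target. There are 200 camera calls.

TASK

The steel block with the brass bush in the ejector nest is the sample to be measured, so it must not run down into the tray with the finished ones. With one finger press the red eject key right down, and with the other finger stop the block on the white runners as the spring kicks it out, without gripping or lifting it and without disturbing anything else on the bench. Finish while holding it so: key still down, block fully out of the nest and resting against your other finger on the chute.

Things in the scene. Friction and masses are not known exactly. Their poses are not given: they have to be found in the camera images.
- nest_fixture: Ejector nest: grey and dark steel fixture fixed to the table, base 205 mm long. Origin on the table straight below the gate; x points level the way the block will run, y level across, z up. It carries the chute, the ejector plunger (x = -46 to -90 mm, top 94 mm above the table), the red key (centred at x = 0, y = -44 mm) and a blue open parts tray (x = 140 to 236 mm, 104 mm wide, 24 mm high).
- chute: Straight chute, sloping down 10 degrees. Origin on the centre line at the gate, on the face of the white runners, 60 mm above the table; x points down the slope, z square to it. Nest: x = -40 to 0 mm. The slippery runners end at x = 145 mm, over the tray. Guide walls on both sides: inner faces 33 mm apart, outer faces 42 mm apart, tops 5 mm above the runners.
- eject_key (a joint): Travel of the red key in m: 0 up, 0.015 right down (stop). It moves straight down against a spring, 2.4 N at the start, 5.4 N at the bottom, and comes up when let go. Key and gate are one piece: the gate, a steel plate 4 mm thick and 11 mm wide at chute x = 0 to 4 mm, stands 12 mm above the runners and is below them after about 12 mm of travel.
- key_top (a point): Centre of the top of the red key, a ribbed pad 20 mm along the fixture's x and 20 mm across, level, 75 mm above the table when up and 60 mm when right down. It moves with the key.
- pivot_block: The sample: bright steel block with a brass bush, 36 mm along the chute, 30 mm wide, 22 mm high, 0.12 to 0.24 kg. Origin at the centre of its underside, x down the chute. It starts at chute x = -18 mm, pushed against the gate by the spring plunger (2 N, stroke 18 mm). Once the gate is down it shoots out and is off the chute within a second; against a finger it leans with some tenths of a newton.
- finished_a: Finished block, the same as the sample, loose in the blue tray. Leave alone. Origin at the centre of its underside.
- finished_b: Second finished block in the blue tray. Leave alone. Origin at the centre of its underside.
- hex_key: Black hex key, 39 x 108 x 8 mm, loose, lying at the left. Leave alone. Origin at the centre of its underside.
- screw_tin: Low round open tin of screws, 68 mm across, 23 mm high, loose, at the right. Leave alone. Origin at the centre of its underside.
- masking_tape: Roll of masking tape lying flat, 94 mm across, 24 mm high, loose, on the right. Leave alone. Origin at the centre of its underside.
- oil_bottle: Oil bottle with red cap and long spout, 43 mm across, 142 mm high, loose, at the back right. Leave alone. Origin at the centre of its underside.

How it is judged:
By the outcome, as a careful person would: the job done as asked, in the order asked, and still so for the second after the job is handed in, while the arm keeps its last pose, push and grip.
It also fails if it takes over 29 s, if anything falls off the work surface, if the arm or the gripper's body presses on something with over 40 N, if the wrist force passes 120 N, or if a joint passes its speed limit or range.

## Working session

There is one attempt and no reset: what is moved stays moved. The work goes in short steps, Python scripts to look and compute and a shell command to move; the robot and the scene stay as the last step left them, time stands still between calls to the robot, and variables do not carry over. Pictures are saved under pics/ and viewed, at most 10 in all, crops included, and the job is handed in when it is done.

```bash
mkdir -p pics; ls; python3 - <<'E'
from rig import ctrl, eyes
import cv2
s=ctrl.get_state();print(s['time'],s['ee_pos'],s['tcp_rot'],s['finger_gap'],ctrl.tcp_to_tips)
for n in('scene','top'):
    cv2.imwrite(f'pics/{n}0.png',eyes.camera(n))
    p=eyes.camera_params(n);print(n,p)
E
```

```text
pics
rig.py
shift.py
0.0 [ 225.35207675 -473.9217358   252.18063839] [-3.06332200e+00 -6.91160010e-01  8.21479021e-05] 88.51412850655963 14.0
scene {'mtx': array([[436.80703072,   0.        , 317.85449883],
       [  0.        , 436.80703072, 242.86498078],
       [  0.        ,   0.        ,   1.        ]]), 'R': array([[-0.59619075, -0.80283437, -0.00368181],
       [-0.43329593,  0.32562273, -0.84037163],
       [ 0.67587811, -0.49942648, -0.54199813]]), 't': array([272.32618666, 318.35718557, 494.72518434])}
top {'mtx': array([[574.53185596,   0.        , 319.50424177],
       [  0.        , 574.53185596, 245.87897612],
       [  0.        ,   0.        ,   1.        ]]), 'R': array([[-0.02921168, -0.99931878, -0.02255329],
       [-0.98523797,  0.03259294, -0.16805904],
       [ 0.16867963,  0.01731107, -0.9855189 ]]), 't': array([-60.07568727, 541.97997523, 976.79772423])}
```

View pics/scene0.png

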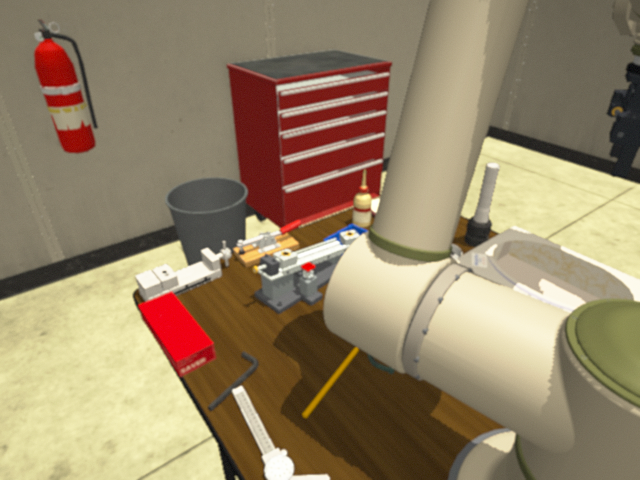

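View pics/top0.png

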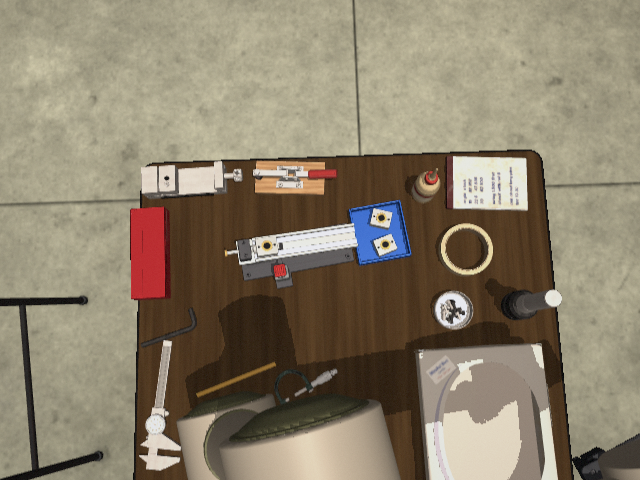

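The scene view shows the fixture at about (310,275), with the red key at (309,268) and the block at (288,255). In the top view the key is at (281,270), the bush at (267,245), and the tray around (380,230) with the chute running to the right. The bottle cap is near (432,175). Next I'll triangulate the key and chute.

```bash
cat > h.py <<'E'
import numpy as np,cv2
from rig import ctrl, eyes
def ray(P,u,v):
    d=P['R'].T@np.linalg.solve(P['mtx'],[u,v,1.]); return -P['R'].T@P['t'],d/np.linalg.norm(d)
def plane(P,uv,z):
    c,d=ray(P,*uv); return c+d*(z-c[2])/d[2]
def tri(obs):
    A=np.zeros((3,3));b=np.zeros(3);L=[]
    for P,uv in obs:
        c,d=ray(P,*uv);M=np.eye(3)-np.outer(d,d);A+=M;b+=M@c;L.append((M,c))
    X=np.linalg.solve(A,b);return X,[float(np.linalg.norm(M@(X-c))) for M,c in L]
def proj(P,X):
    q=P['mtx']@(P['R']@np.asarray(X)+P['t']);return q[:2]/q[2]
def blobs(img,lo,hi,amin=15):
    m=cv2.inRange(cv2.cvtColor(img,cv2.COLOR_BGR2HSV),lo,hi)
    n,_,s,c=cv2.connectedComponentsWithStats(m)
    return [(np.round(c[i],1).tolist(),s[i].tolist()) for i in range(1,n) if s[i,4]>=amin]
E
python3 - <<'E'
from h import *
T=cv2.imread('pics/top0.png');S=cv2.imread('pics/scene0.png')
for n,I in(('t',T),('s',S)):
    for lo,hi in(((0,150,90),(8,255,255)),((170,150,90),(180,255,255))): print(n,blobs(I,lo,hi))
    print(n,'brass',blobs(I,(12,60,90),(30,200,255)))
    print(n,'blue',blobs(I,(105,150,60),(125,255,255)))
a=cv2.resize(T[195:295,225:425],None,fx=3.5,fy=3.5,interpolation=cv2.INTER_CUBIC)
b=cv2.resize(S[210:320,240:400],None,fx=2.0,fy=2.0,interpolation=cv2.INTER_CUBIC)
o=np.zeros((350+220,700,3),np.uint8);o[:350]=a;o[350:,:320]=b
cv2.imwrite('pics/crop0.png',o)
E
```

```text
t [([322.5, 173.5], [308, 169, 30, 10, 240]), ([431.0, 177.7], [426, 171, 12, 13, 70]), ([152.5, 207.3], [142, 206, 22, 4, 30]), ([279.4, 269.9], [274, 264, 12, 13, 129]), ([153.3, 280.0], [151, 276, 6, 11, 19])]
t [([147.2, 252.1], [130, 207, 36, 92, 2553])]
t brass [([289.3, 164.6], [256, 160, 69, 11, 501]), ([433.1, 174.8], [428, 168, 10, 12, 47]), ([426.3, 187.9], [415, 171, 26, 33, 415]), ([290.6, 174.1], [288, 173, 6, 4, 19]), ([289.4, 186.2], [255, 176, 70, 19, 917]), ([436.8, 224.8], [435, 210, 5, 28, 60]), ([380.8, 217.4], [376, 213, 11, 10, 60]), ([466.6, 249.1], [441, 223, 52, 53, 839]), ([384.8, 243.9], [380, 239, 11, 11, 63]), ([266.3, 245.2], [261, 240, 11, 11, 63]), ([225.6, 252.8], [224, 249, 4, 8, 20]), ([347.8, 272.0], [342, 263, 11, 17, 73]), ([370.9, 296.4], [370, 287, 3, 19, 29]), ([371.4, 313.0], [370, 309, 3, 9, 16]), ([312.1, 345.9], [310, 328, 5, 34, 75]), ([235.7, 379.0], [196, 362, 80, 35, 392]), ([209.1, 454.6], [204, 425, 17, 55, 146])]
t blue [([378.9, 232.3], [349, 200, 62, 65, 2153])]
s [([53.3, 64.7], [34, 38, 44, 49, 1498]), ([298.2, 154.1], [228, 63
[... 668 characters left out ...]
85, 120, 9, 9, 17]), ([385.0, 138.3], [384, 120, 3, 37, 41]), ([90.3, 145.1], [77, 130, 20, 25, 40]), ([62.7, 149.3], [59, 144, 11, 10, 16]), ([363.7, 179.9], [361, 170, 6, 19, 69]), ([258.1, 225.8], [245, 214, 35, 25, 512]), ([349.2, 233.5], [346, 231, 8, 6, 32]), ([95.6, 383.9], [0, 240, 226, 240, 37371]), ([518.4, 241.9], [514, 241, 9, 4, 18]), ([515.9, 252.9], [508, 246, 19, 15, 87]), ([540.4, 255.9], [522, 246, 38, 21, 270]), ([571.6, 270.7], [550, 252, 47, 38, 454]), ([480.7, 277.9], [460, 272, 44, 15, 64]), ([605.1, 283.7], [593, 273, 24, 23, 139]), ([539.4, 400.3], [417, 294, 223, 186, 22494]), ([137.7, 299.2], [136, 296, 5, 7, 15])]
s blue [([346.5, 231.1], [325, 224, 41, 16, 130])]
```

View pics/crop0.png

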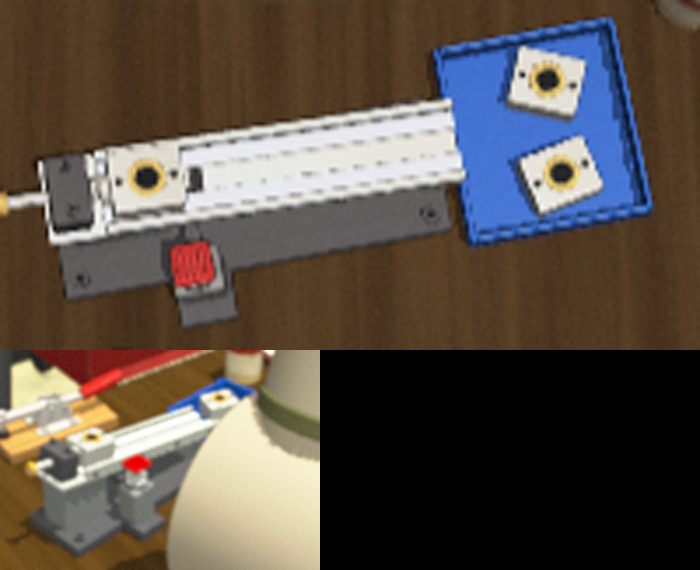

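The crop shows the key cap at top pixel (279.5,270), the bush at (266.5,245.3), and the gate slot just right of the block at about (281,246). In the scene view the key is at (308,266) and the bush at about (286,253.5).

```bash
python3 - <<'E'
from h import *
Pt,Ps=eyes.camera_params('top'),eyes.camera_params('scene')
K,e=tri([(Pt,(279.5,270)),(Ps,(308,265.8))]);print('key',K.round(1),e)
B,e=tri([(Pt,(266.5,245.3)),(Ps,(286,253.5))]);print('bush',B.round(1),e)
# chute walls outer ends in the top picture -> direction
K=plane(Pt,(279.5,270),75)
for name,z0,z1,a,b in(('back wall',71,42,(253,238),(353.5,223.5)),('front wall',71,42,(240,264),(357.5,246.5))):
    A=plane(Pt,a,z0);C=plane(Pt,b,z1);d=C-A;print(name,A.round(),C.round(),np.degrees(np.arctan2(d[1],d[0])))
Bp=plane(Pt,(266.5,245.3),86)
print('key@75',K.round(1),'bush@86',Bp.round(1))
# frame from key (0,-44) and bush: chute (-18,22)-> fixture x=-18c+22s
x=-18*np.cos(.1745)+22*np.sin(.1745);print('bush fx',x)
v=(Bp-K)[:2];ang=np.arctan2(v[1],v[0])-np.arctan2(44,x);print('dist',np.linalg.norm(v),np.hypot(44,x),'fx yaw deg',np.degrees(ang))
print('bottle cap',plane(Pt,(431,177.7),100).round(),'bottle base',plane(Pt,(424,195),0).round())
s=ctrl.get_state()
import scipy.spatial.transform as t
R=t.Rotation.from_rotvec(s['tcp_rot']).as_matrix();print(R.round(3))
p=eyes.camera_params('wrist');print('cam in tool',(R.T@(-p['R'].T@p['t']-s['ee_pos'])).round(1));print((p['R']@R).round(3),p['mtx'][0,0])
E
```

```text
key [495.7  -7.1  70.8] [0.15653745685138545, 0.15653745685141995]
bush [537.2  13.2  83.6] [0.08465973497429105, 0.08465973497433982]
back wall [553.  38.  71.] [ 579. -139.   42.] -81.67534226583936
front wall [508.  61.  71.] [ 537. -144.   42.] -82.01341908198891
key@75 [495.   -7.6  75. ] bush@86 [536.9  13.   86. ]
bush fx -13.907095901042066
dist 46.607521827321925 46.145501583586466 fx yaw deg -81.3865807942539
bottle cap [ 642. -272.  100.] bottle base [ 638. -275.    0.]
[[ 0.903  0.429 -0.   ]
 [ 0.429 -0.903  0.001]
 [ 0.    -0.001 -1.   ]]
cam in tool [ 6.740e+01  1.000e-01 -1.315e+02]
[[-0.001  1.     0.001]
 [-0.965 -0.    -0.263]
 [-0.263 -0.001  0.965]] 415.42171084298127
```

```bash
echo '[{"xyz": [46,-27,0]},{"xyz": [46,-27,0]},{"xyz": [46,-27,0]},{"xyz": [46,-27,0]},{"xyz": [46,-27,0]}]' > path.dat && python3 shift.py path.dat 55 10; echo '[{"xyz": [46,-27,0]},{"xyz": [46,-27,0]},{"xyz": [46,-27,0]},{"xyz": [46,-27,0]},{"xyz": [46,-27,0]}]' > path.dat && python3 shift.py path.dat;echo '[{"yaw": -0.175},{"yaw": -0.175},{}]' > path.dat && python3 shift.py path.dat; python3 - <<'E'
from h import *
from scipy.spatial.transform import Rotation as t
s=ctrl.get_state();p=eyes.camera_params('wrist');I=eyes.camera('wrist');cv2.imwrite('pics/w1.png',I)
np.savez('w1.npz',**p);print(s['time'],s['ee_pos'],s['finger_gap'],t.from_rotvec(s['tcp_rot']).as_matrix().round(3).tolist(),s['joints'])
E
```

```text
time: 0.72
ee_pos: [375.8, -251.9, 252.6]
tcp_rot: [-3.064, -0.691, 0.0]
ft_force: [0.9, 0.3, 0.2]
finger_gap: 55.0
finger_force: 0.0
time: 1.35
ee_pos: [525.6, -31.1, 252.5]
tcp_rot: [-3.064, -0.692, 0.001]
ft_force: [0.8, -0.6, 1.0]
finger_gap: 54.9
finger_force: 0.0
time: 1.72
ee_pos: [524.8, -32.7, 252.4]
tcp_rot: [-2.898, -1.212, 0.001]
ft_force: [0.3, -1.0, -0.5]
finger_gap: 55.1
finger_force: 0.0
1.725 [524.8211136  -32.68199251 252.41549735] 55.13178531742618 [[0.702, 0.712, -0.001], [0.712, -0.702, 0.0], [-0.0, -0.001, -1.0]] [-2.85204531e-01  3.15299121e-01  1.49524623e+00 -6.15719970e-06
  1.33171952e+00  4.93130205e-01]
```

View pics/w1.png

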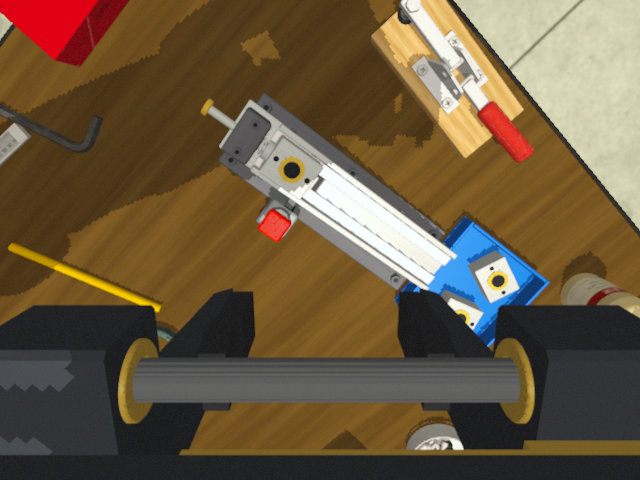

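The wrist view shows the key top at about (273,225), the bush at (291.5,170), and the runner end near (440,280). The fingertips are at about (235,292) and (415,292). Next I'll triangulate these against the top view.

```bash
python3 - <<'E'
from h import *
from scipy.spatial.transform import Rotation as t
W=dict(np.load('w1.npz'));I=cv2.imread('pics/w1.png');Pt,Ps=eyes.camera_params('top'),eyes.camera_params('scene')
H=blobs(I,(0,170,130),(8,255,255),100)+blobs(I,(172,170,130),(180,255,255),100);print(H)
print(blobs(I,(15,90,120),(30,255,255),60))
# edges of the key cap and the chute walls
c=cv2.resize(I[100:310,180:460],None,fx=2.8,fy=2.8,interpolation=cv2.INTER_CUBIC);cv2.imwrite('pics/w1c.png',c)
s=ctrl.get_state();R=t.from_rotvec(s['tcp_rot']).as_matrix();p=s['ee_pos']
for y in(-45,-37,-27.5,27.5,37,45):
    for x in(-9,9): print((x,y),proj(W,p+R@[x,y,14]).round(0),end=' ')
print()
for uvw,uvt,uvs in(((273,225),(279.5,270),(308,265.8)),((291.5,170),(266.5,245.3),(286,253.5))):
    X,e=tri([(Pt,uvt),(W,uvw)]);print(X.round(1),np.round(e,1));X,e=tri([(Pt,uvt),(W,uvw),(Ps,uvs)]);print(X.round(1),np.round(e,1))
E
```

```text
[([505.5, 132.1], [478, 102, 56, 61, 1447]), ([273.9, 225.2], [258, 209, 33, 33, 626]), ([48.0, 20.1], [0, 0, 99, 60, 3340])]
[([193.4, 6.9], [185, 0, 16, 16, 76]), ([382.7, 8.9], [369, 0, 26, 22, 323]), ([478.4, 58.9], [421, 0, 109, 123, 2870]), ([428.0, 115.0], [371, 11, 122, 197, 7205]), ([101.1, 46.5], [82, 26, 36, 44, 250]), ([8.7, 44.1], [0, 28, 21, 36, 279]), ([253.1, 42.2], [241, 31, 27, 23, 231]), ([265.7, 52.0], [253, 40, 25, 25, 263]), ([14.3, 73.0], [0, 46, 40, 52, 410]), ([47.1, 86.8], [27, 63, 40, 48, 231]), ([458.2, 75.1], [452, 68, 13, 15, 96]), ([397.8, 102.8], [395, 94, 7, 19, 80]), ([206.4, 106.3], [201, 98, 13, 18, 115]), ([525.9, 117.6], [515, 109, 22, 20, 126]), ([538.0, 133.6], [524, 121, 28, 28, 342]), ([357.4, 146.4], [348, 136, 20, 20, 226]), ([506.1, 183.3], [431, 136, 146, 94, 4576]), ([374.1, 155.2], [359, 146, 33, 24, 352]), ([291.2, 169.4], [279, 157, 26, 26, 320]), ([164.6, 234.2], [107, 165, 124, 127, 3705]), ([536.9, 205.3], [495, 166, 90, 74, 930]), ([568.5, 230.2], [510, 182, 111, 95, 3637]), ([203.4, 253.4], [154, 194, 111, 109, 824]), ([93.8, 237
[... 408 characters left out ...]
2, 31, 472]), ([624.9, 300.0], [598, 282, 42, 36, 637]), ([463.3, 314.7], [455, 310, 15, 14, 78]), ([125.1, 385.1], [118, 343, 20, 80, 642]), ([526.8, 385.4], [515, 343, 20, 80, 616]), ([378.1, 434.2], [181, 403, 459, 51, 5479]), ([267.2, 408.2], [258, 403, 19, 14, 62]), ([206.9, 417.3], [199, 412, 18, 17, 99])]
(-9, -45) [210. 336.] (9, -45) [206. 292.] (-9, -37) [230. 336.] (9, -37) [228. 292.] (-9, -27.5) [255. 336.] (9, -27.5) [253. 292.] (-9, 27.5) [397. 336.] (9, 27.5) [400. 292.] (-9, 37) [422. 336.] (9, 37) [425. 292.] (-9, 45) [443. 336.] (9, 45) [446. 293.] 
[494.7  -6.6  74.3] [1. 1.]
[494.6  -6.4  72. ] [1.2 1.  0.3]
[536.2  13.   89.1] [0.4 0.4]
[536.3  13.4  84.5] [0.9 0.8 0.3]
```

View pics/w1c.png

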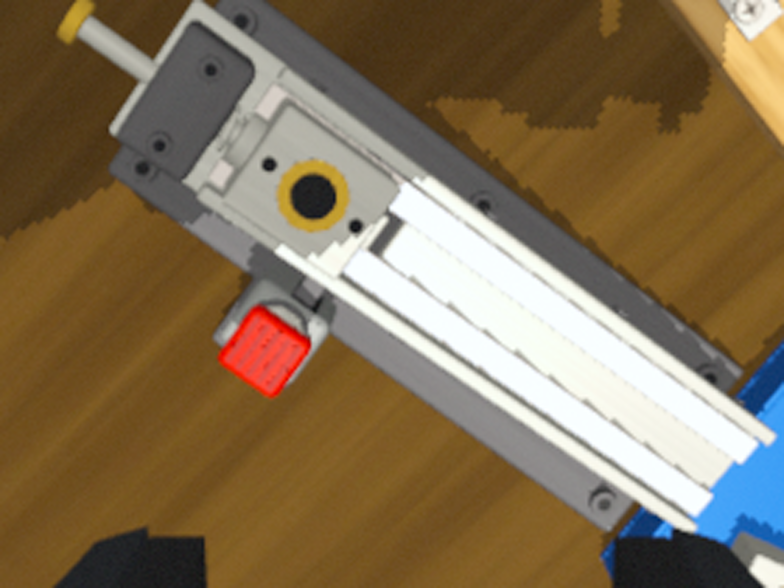

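The crop shows the key-cap top clean and centred at about (274,225). The front wall edge runs (280,189)→(427,288) and the back wall edge (330,164)→(457,256). The fingertips are thin pads about 8 mm thick. Next I'll fit the fixture frame and work out the move.

```bash
python3 - <<'E'
from h import *
from scipy.spatial.transform import Rotation as t
W=dict(np.load('w1.npz'))
E=[]
for a,b in(((280,189.3),(426.4,288.2)),((331.5,163.6),(456.8,256))):
    A=plane(W,a,64);C=plane(W,b,40);d=C-A;E.append(C);print(A.round(1),C.round(1),np.degrees(np.arctan2(d[1],d[0])))
print('end width',np.linalg.norm(E[0]-E[1]))
yaw=np.radians(-81.7);fx=np.array([np.cos(yaw),np.sin(yaw),0]);fy=np.array([-fx[1],fx[0],0])
K=np.array([494.8,-7.0,0]);O=K+44*fy
m=(E[0]+E[1])/2-O;print('end mid in fixture (143,0)?',m@fx,m@fy)
g=np.array([536.3,13.0,0])-O;print('bush (-13.9,0)?',g@fx,g@fy)
s=ctrl.get_state();R=t.from_rotvec(s['tcp_rot']).as_matrix();p=s['ee_pos']
yt=R[:,1];xt=R[:,0];gap=62
tcp=K+yt*(gap/2+4); c=tcp+yt*gap/2+9*xt-O; print('corner in fixture',c@fx,c@fy)
D=tcp-p;print('shift tool x,y',D@xt,D@yt,'dz to tips at 80:',p[2]-14-80,'world tcp',tcp)
E
```

```text
[516.1   9.2  64. ] [ 540.7 -142.5   40. ] -80.78649110523835
[558.   -4.7  64. ] [ 578.9 -138.5   40. ] -81.0960503419976
end width 38.45616855513048
end mid in fixture (143,0)? 141.50538582875703 1.0525686750778795
bush (-13.9,0)? -13.799733439839008 -0.047555733618325595
corner in fixture 47.31740357978058 2.8834979564028744
shift tool x,y -2.742583933650763 -4.373934165384544 dz to tips at 80: 158.51163137555238 world tcp [ 5.19665481e+02 -3.16314353e+01 -1.51320037e-02]
```

```bash
echo '[{"xyz": [-2.7,-4.4,40]},{"xyz": [0,0,40]},{"xyz": [0,0,40]},{"xyz": [0,0,30]},{}]' > path.dat && python3 shift.py path.dat 62; python3 - <<'E'
from h import *
from scipy.spatial.transform import Rotation as t
s=ctrl.get_state();p=eyes.camera_params('wrist');I=eyes.camera('wrist');cv2.imwrite('pics/w2.png',I)
np.savez('w2.npz',**p);print(s['time'],s['ee_pos'],s['finger_gap'])
H=blobs(I,(0,170,110),(8,255,255),100)+blobs(I,(172,170,110),(180,255,255),100);print(H)
R=t.from_rotvec(s['tcp_rot']).as_matrix();g=s['finger_gap']/2
for y in(-g-8,-g,g,g+8):
    for x in(-9,9): print((x,round(y,1)),proj(p,s['ee_pos']+R@[x,y,14]).round(0),end=' ')
E
```

```text
time: 2.4
ee_pos: [518.9, -31.6, 101.3]
tcp_rot: [-2.897, -1.209, 0.005]
ft_force: [-0.8, 0.5, 0.9]
finger_gap: 62.0
finger_force: 0.0
2.4 [518.89746182 -31.55552431 101.26179027] 62.041025874262836
[([628.2, 98.2], [609, 68, 31, 67, 1164]), ([249.0, 292.1], [220, 267, 54, 60, 1382])]
(-9, -39.0) [225. 336.] (9, -39.0) [222. 292.] (-9, -31.0) [246. 336.] (9, -31.0) [243. 292.] (-9, 31.0) [406. 335.] (9, 31.0) [409. 292.] (-9, 39.0) [427. 335.] (9, 39.0) [430. 292.]
```

View pics/w2.png

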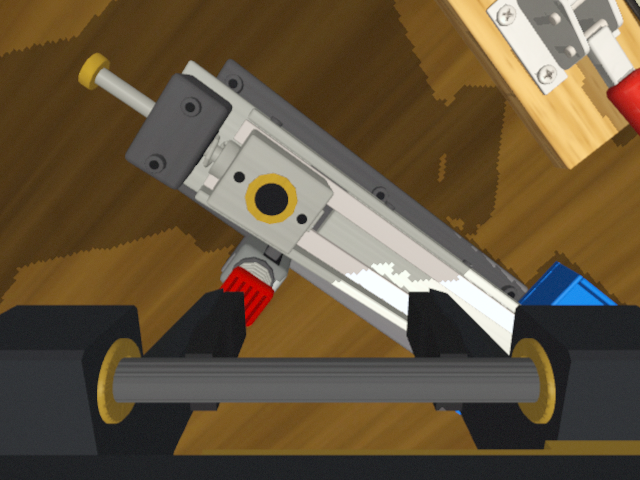

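The wrist view shows the left finger over the key. The visible cap corners are at about (240,267), (274,293) and (247,326), and the right finger hangs over the chute at (420,295). I'll check these against the frame.

```bash
python3 - <<'E'
from h import *
W=dict(np.load('w2.npz'));I=cv2.imread('pics/w2.png')
K=np.array([494.8,-7.0,75]);yaw=np.radians(-81.4);fx=np.array([np.cos(yaw),np.sin(yaw),0]);fy=np.array([-fx[1],fx[0],0])
for a,b in((-10,10),(10,10),(10,-10),(-10,-10)): print((a,b),proj(W,K+a*fx+b*fy).round(1))
print('bush',proj(W,[536.3,13,86]).round(1))
Q=plane(W,(274,293),75);print('corner(10,10) seen',Q.round(1),'pred',(K+10*fx+10*fy).round(1))
m=blobs(I,(15,90,120),(30,255,255),300);print([b for b in m if 250<b[0][0]<295 and 170<b[0][1]<220])
h=cv2.cvtColor(I,cv2.COLOR_BGR2HSV);r=((h[...,0]<8)|(h[...,0]>172))&(h[...,1]>150)&(h[...,2]>90)
ys,xs=np.where(r[250:335,200:290]);
for f in(lambda i:i[0],):
    P=np.c_[xs+200,ys+250];print('right',P[P[:,0].argmax()],'top',P[P[:,1].argmin()],'bottom',P[P[:,1].argmax()])
E
```

```text
(-10, 10) [235.2 267.5]
(10, 10) [276.3 295.3]
(10, -10) [248.9 331. ]
(-10, -10) [208.4 304.5]
bush [272.9 198.9]
corner(10,10) seen [506.3 -14.   75. ] pred [506.2 -15.4  75. ]
[([270.7, 197.5], [245, 173, 53, 51, 1209])]
right [273 291] top [238 266] bottom [247 326]
```

```bash
echo '[{"xyz": [0.5,0.5,10]},{"xyz": [0,0,5]},{"xyz": [0,0,4]},{}]' > path.dat && python3 shift.py path.dat
```

```text
time: 2.95
ee_pos: [520.8, -31.7, 83.9]
tcp_rot: [2.897, 1.214, 0.001]
ft_force: [0.6, -0.1, 2.7]
finger_gap: 62.1
finger_force: 0.9
```

```bash
echo '[{"xyz": [0,0,4]},{"xyz": [0,0,4]},{"xyz": [0,0,2]},{},{}]' > path.dat && python3 shift.py path.dat; python3 - <<'E'
from h import *
s=ctrl.get_state();print(s['ee_pos'],s['ft_force'])
I=eyes.camera('wrist');cv2.imwrite('pics/w3.png',I)
E
```

```text
time: 3.58
ee_pos: [520.9, -31.7, 74.3]
tcp_rot: [2.897, 1.214, 0.001]
ft_force: [-0.7, 0.3, 9.2]
finger_gap: 62.2
finger_force: 4.9
[520.87092612 -31.71817749  74.2654502 ] [-0.74911482  0.26085821  9.24746133]
```

View pics/w3.png

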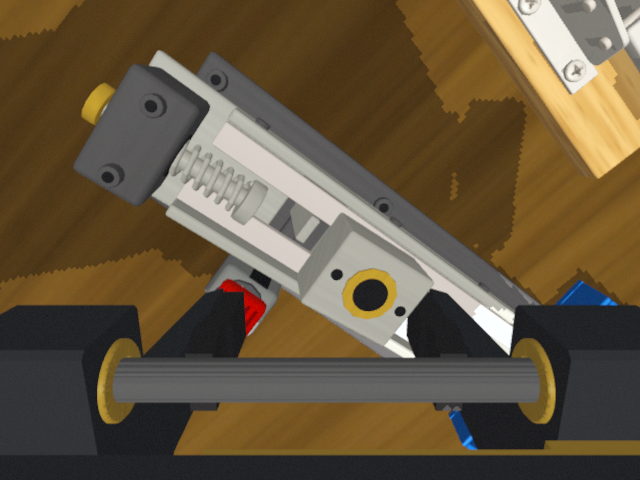

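The block is caught. The bush is now at (370,293) with the block against the right finger, and the plunger is fully out. The open gate slot shows behind the block at (300,222). I'll press slightly harder, let it settle and check the position.

```bash
echo '[{"xyz": [0,0,1.5]},{},{},{},{}]' > path.dat && python3 shift.py path.dat; python3 - <<'E'
from h import *
P=eyes.camera_params('wrist');I=eyes.camera('wrist');T=eyes.camera('top');Pt=eyes.camera_params('top');S=eyes.camera('scene')
cv2.imwrite('pics/t4.png',cv2.resize(np.hstack([T[190:300,220:420],S[205:315,230:430]]),None,fx=2,fy=2))
print([b for b in blobs(I,(15,90,120),(30,255,255),300) if 300<b[0][0]<420 and 240<b[0][1]<340])
yaw=np.radians(-81.4);fx=np.array([np.cos(yaw),np.sin(yaw),0]);fy=np.array([-fx[1],fx[0],0]);O=np.array([494.8,-7,0])+44*fy
def chute(uv):
    c,d=ray(P,*uv);n=np.array([np.sin(.1745)*fx[0],np.sin(.1745)*fx[1],np.cos(.1745)])
    q=O+[0,0,60]+22*n; X=c+d*((q-c)@n)/(d@n); r=X-O-[0,0,60]; return (r@(fx*np.cos(.1745)-[0,0,np.sin(.1745)])).round(1),(r@fy).round(1)
for uv in((369.5,293),(300,277),(343,213),(433,282)):print(uv,'chute x,y',chute(uv))
E
```

```text
time: 4.25
ee_pos: [520.9, -31.7, 74.0]
tcp_rot: [2.897, 1.215, 0.001]
ft_force: [-3.5, -0.3, 22.6]
finger_gap: 62.1
finger_force: 11.6
[([368.7, 293.0], [342, 269, 55, 51, 1265]), ([302.2, 336.4], [239, 297, 141, 60, 4410])]
(369.5, 293) chute x,y (np.float64(27.2), np.float64(-0.9))
(300, 277) chute x,y (np.float64(4.5), np.float64(-8.9))
(343, 213) chute x,y (np.float64(2.8), np.float64(15.8))
(433, 282) chute x,y (np.float64(43.0), np.float64(14.3))
```

View pics/t4.png

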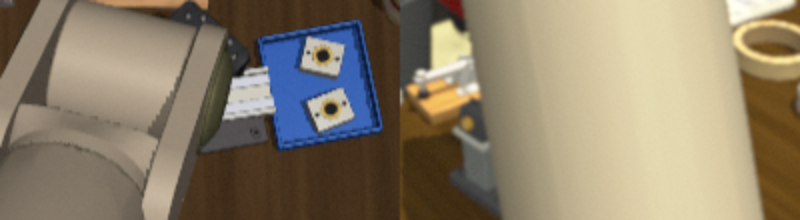

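The block centre is at chute x ≈ 27, so its rear is about 8 mm clear of the nest, and the tray is unchanged. I'll ease the push a little, then hand in.

```bash
echo '[{"xyz": [0,0,-0.8]},{},{},{}]' > path.dat && python3 shift.py path.dat && python3 - <<'E'
from h import *
I=eyes.camera('wrist');b=[b for b in blobs(I,(15,90,120),(30,255,255),300) if 300<b[0][0]<420 and 240<b[0][1]<310];print(b)
s=ctrl.get_state();print(s['ee_pos'],s['ft_force'])
if b and abs(b[0][0][0]-369)<4 and s['ft_force'][2]>8: print(ctrl.hand_in())
E
```

```text
time: 4.9
ee_pos: [520.9, -31.7, 74.1]
tcp_rot: [2.897, 1.214, 0.001]
ft_force: [-3.2, 0.1, 15.3]
finger_gap: 61.7
finger_force: 8.0
[([368.8, 292.7], [342, 269, 55, 51, 1262])]
[520.88139467 -31.71887938  74.11532024] [-2.11247971 -0.01763719 15.89964376]
the job is handed in; nothing more can be done
None
```

Handed in at about 5 s: the red key is held fully down (about 15 N), and the block rests against the other finger on the runners, its rear about 8 mm clear of the nest, with nothing else disturbed as far as the cameras could see.

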